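# Clamp the marinating drum shut and start it

## Task

Close the marinating drum: swing its clamp arm all the way home across the lid, then turn the red knob clockwise until it clicks and slips (one to three clicks, do not keep cranking), and leave it tight. After that push the yellow start lever on the control box right over to its far side. Do not knock over or push away the things standing around.

Things in the scene. Friction and masses are not known exactly. Their poses are not given: they have to be found in the camera images.
- mouth (a point): Machine's reference point: centre of the steel drum's round mouth (180 mm across, closed by a white lid that stands 20 mm proud), 200 mm above the table. The drum machine is fixed to the table (white base 270 x 240 mm). The mouth's plane leans 35 degrees towards the machine's front: its outward normal n is this frame's direction (-sin35, 0, cos35); up the slope is (cos35, 0, sin35); this frame's y is level, its z is vertical, its front faces -x
- yoke (a joint): Clamp arm's swing angle (rad): 0 = home, lying straight across the lid against its stop; grows to 0.95 as the arm swings down the slope, away from home (anticlockwise looking onto the lid). Starts 0.45 to 0.75. It stays where it is left; about 4 N at the blue post moves it up the slope
- pivot (a point): Pivot of the clamp arm, on the arm's upper face. Axes: z = n (the pivot axis), y = along the arm to its free end, x across the arm (at home x points up the slope). The aluminium arm is 30 mm wide and 14 mm thick and reaches 210 mm from the pivot; the knob's axis is 103 mm and the blue post's 190 mm along it
- post (a point): Point to grip on the blue round post at the arm's free end: 16 mm diameter, standing 55 mm out of the arm's upper face along n; this point is on its axis 30 mm above that face and 25 mm below its top. Same axes as pivot
- knob_grip (a point): Point to grip on the red wing knob: on the knob's axis. The wing is 70 mm long, 16 mm thick, 38 mm high; this point is 24 mm above the 60 mm round flange at its foot and 14 mm below its top. Axes: x = along the wing (white line on the +x half), y = across its thickness, z = n, the axis it turns about
- screw (a joint): Thread angle of the clamp screw (rad), grows clockwise (looking onto the knob); 3.0 = pressed tight on the lid, its hard stop. Starts 1.8 to 2.5. It turns together with the knob, needs about 0.06 N m, and loosens if the knob is turned back
- knob (a joint): Slip of the knob against the screw (rad): 0 until the screw is tight; then it slips on clockwise with one click each 0.42 rad, the torque rising to about 0.4 N m and dropping to 0.15 N m as each click passes. It does not slip backwards: turning back loosens the screw instead
- control: Grey control box, 130 x 110 x 90 mm high, fixed on the table to the left or the right of the drum (changes sides with the scale). Origin: centre of its underside; the lever swings in its x-z plane
- start_tip (a point): Centre of the yellow ball (26 mm) at the end of the start lever, 90 mm from the lever's pivot, which is 112 mm above the table over the box's centre and turns about the box's y axis. The rod is 10 mm thick; a black block 70 x 50 x 25 mm stands on the box around the pivot
- start (a joint): Start lever's angle (rad): 0 = off, leaning 0.5 rad from vertical to the box's -x; 1.0 = on, leaning 0.5 rad to the box's +x. Starts 0 to 0.15; stays where it is left; needs about 1 N at the ball
- sauce: Red sauce bottle, 64 mm diameter, 190 mm tall, upright. Origin: centre of its underside. Bystander
- spice: Amber spice jar, 76 mm diameter, 120 mm tall, upright. Origin: centre of its underside. Bystander
- tin: Tin can, 74 mm diameter, 110 mm tall, upright. Origin: centre of its underside. Bystander
- bowl: Steel bowl, 130 mm across, 55 mm tall. Origin: centre of its underside. Bystander
- spoon: Spoon, 200 mm long, lying flat in front of the drum. Origin: its underside near the middle. Bystander
- brush: Pastry brush, 160 mm long, lying flat. Origin: its underside near the middle. Bystander
Not all that is in view belongs to the job. There is more than one size of the control; the job needs the largest.

How it is judged:
By the outcome, as a careful person would: the job done as asked, in the order asked, and still so for the second after the job is handed in, with the robot touching nothing.
It also fails if it takes over 67 s, if anything falls off the work surface, if the arm or the gripper's body presses on something with over 40 N, if the wrist force passes 120 N, or if a joint passes its speed limit or range.

## Robot

A 6-joint arm with a two-finger parallel gripper is mounted at the origin on the work surface. World frame = base frame: x ahead of the robot, y to its left, z up, the work surface at z = 0. Lengths are in m, angles in rad, forces in N, time in s.
With the tool pointing down it reaches from about 0.325 to 1 m from the base axis. Payload 5.1 kg.
Tool frame: the origin (TCP) lies midway between the tips of the shut fingers; the grasp point (between the pads) lies 19 mm behind it; z points along the fingers, y is the line along which they close (so a half turn about z gives the same grasp; the last joint's range is limited). The gripper opens to 85 mm and grips with 20 to 120 N. Pads are 22 mm wide; open, the fingers measure 114 mm over their backs; the gripper's body (76 mm by 85 mm) begins 54 mm behind the grasp point. The pads swing forward as they close: fully open they stand 13 mm farther back than shut.
Start: joints at [-1.395, 0.124, 1.65, -0, 1.367, -0.083], TCP at [0.166, -0.628, 0.231] pointing down, gripper open.
Joint ranges: [-2.61, 2.61], [-1.02, 2.33], [0.03, 2.71], [-1.35, 4.49], [0.32, 2.68], [-2.91, 2.91]. Speed limits (rad/s): [2.57, 2.57, 3.14, 3.14, 3.14, 3.14].

## Interface

Orientations are given as a rotation vector (axis times angle).
In Python, from rig import monitor, optics, job, models gives the robot as it stands. The module is installed in compiled form; this text tells all that it offers.
- The arm moves only by the tool carry_out, never from a script. Its argument "plan" is a list that holds one entry, the list of rows, each a list of 5 numbers: the opening in per cent of the stroke, from 0 (shut) to 100 (fully open), then the shift along the tool's x, y, z in m, then the turn about the tool's z in rad. In form: [[[hand, tx, ty, tz, roll], ...]]. A call has 1 to 5 rows; each row is the pose to reach, as a shift and turn from the pose commanded when the call began, along the tool's axes at that moment; what a row does not reach only later rows make up. A row lasts 1/12 s, in which the tool goes at most 41.7 mm and 7.16 degrees, less where a joint would pass 70% of its speed; a pose out of reach is approached as far as the arm can. A call with a gripper value outside its range is refused whole. The fingers move at their own pace and stop on an object; "grip_force" is the grip in N (left out, the last holds). Time passes only in rows, so rows that repeat a pose let the fingers close. It gives the time, the measured TCP pose, the force, the opening and the grip force at its end, in the units of the state.
- monitor.get_obs(): the state, without advancing time (a new reading comes with each control period).
- optics.get_image(name): name is "side" or "top"; returns a dict with "pixels" (480x640x3 uint8, red, green, blue), "fx", "fy", "cx", "cy" (pixels), "k1" (the pictures are not rectified: a ray, as slopes to the right and down, at radius r is drawn at 1 + k1 r^2 times it, then the intrinsics apply), "extrinsics" (4x4, takes a point from world to camera coordinates). Camera axes: x right, y down, z forward; pixel columns grow to the right and rows downward; lengths in m; the calibration is good to about 2 mm. A picture is of the moment at which its call begins. There is no depth.
- job.sign_off(): hands the job in; it is judged then, once.
Trained networks look in the newest picture that a camera, given by its name, has taken for a name from the list of things; names that differ only in an ending like _2 or _b are one class to them, and where a whole thing is asked for, a point or a joint stands for the part that bears it (a point fixed in the world has none). Each returns a list of dicts, best first, with "confidence" (0 to 1); they miss things now and then, are a little off and sometimes report something else, mostly with a low value. They report only what shows in the picture. A call takes as long as a camera call. They do not tell look-alikes from the thing itself.
- models.outline_of(camera, thing): "region" (480x640 bool, what is visible of it) and "uv" ([column, row] in pixels, amid what is visible of it).
- models.pinpoint(camera, thing): "uv" ([column, row] in pixels: a listed point, or the origin of a listed thing).
The state is a dict: "clock": time; "q": joint angles; "joint_velocities": joint speeds; "joint_efforts": joint torques, N m; "position": TCP position; "tcp_rot": TCP orientation; "wrist_force": force on the tool from outside, world axes, zero at the start; "wrist_torque": the same for the moment, N m; "opening": opening from 0.0 (shut) to 1.0 (fully open); "grip_force": force on a finger pad.
Only numpy, scipy, OpenCV 4.12 (cv2) and the standard library are available. Lean on these libraries where they do the work, as an engineer would, in place of code of your own. Each camera call takes 0.05 s, during which the arm holds its last target. There are 200 camera calls.

## Working session

There is one attempt and no reset: what is moved stays moved. The work goes in short steps, Python scripts to look and compute and a tool call to move; the robot and the scene stay as the last step left them, time stands still between calls to the robot, and variables do not carry over. Pictures are saved under pics/ and viewed, at most 10 in all, crops included, and the job is handed in when it is done.

Besides the shell and the picture viewer there is one more tool, called after "Call:" in YAML: its name, and indented under it one key for each argument. carry_out: Moves the arm, as the interface text tells. Its arguments: {"type":"object","properties":{"plan":{"type":"array","items":{"type":"array","items":{"type":"array","items":{"type":"number"}}}},"grip_force":{"type":"number"}},"required":["plan"]}

```bash
mkdir -p pics; cat > h.py <<'E'
import numpy as np, cv2
from scipy.spatial.transform import Rotation as R
from rig import monitor, optics, job, models
def norm(im,uv):
    p=np.array([(uv[0]-im['cx'])/im['fx'],(uv[1]-im['cy'])/im['fy']]); q=p.copy()
    for _ in range(20): q=p/(1+im['k1']*(q@q))
    return q
def ray(im,uv):
    T=np.array(im['extrinsics']); q=norm(im,uv)
    d=T[:3,:3].T@np.r_[q,1]; return -T[:3,:3].T@T[:3,3], d/np.linalg.norm(d)
def proj(im,P):
    T=np.array(im['extrinsics']); c=T[:3,:3]@np.asarray(P)+T[:3,3]; s=c[:2]/c[2]; s=s*(1+im['k1']*(s@s))
    return np.array([s[0]*im['fx']+im['cx'],s[1]*im['fy']+im['cy']])
def tri(a,ua,b,ub):
    o1,d1=ray(a,ua);o2,d2=ray(b,ub)
    t=np.linalg.lstsq(np.c_[d1,-d2],o2-o1,rcond=None)[0]
    p,q=o1+d1*t[0],o2+d2*t[1]; return (p+q)/2,np.linalg.norm(p-q)
def atz(im,uv,z):
    o,d=ray(im,uv); return o+d*(z-o[2])/d[2]
def save(im,n): cv2.imwrite('pics/'+n,im['pixels'][:,:,::-1])
E
python3 - <<'E'
from h import *
np.set_printoptions(precision=4,suppress=True)
S=optics.get_image('side');T=optics.get_image('top')
save(S,'s0.png');save(T,'t0.png')
for n,i in(('s',S),('t',T)): print(n,ray(i,(320,240)),i['fx'],i['k1'])
for t in 'mouth pivot post knob_grip control start_tip sauce spice tin bowl spoon brush'.split():
    for c in('side','top'):
        print(t,c,[(round(r['confidence'],2),np.round(r['uv'],1).tolist()) for r in models.pinpoint(c,t)])
print(monitor.get_obs())
E
```

```text
s (array([-0.0511,  1.2466,  1.0586]), array([ 0.3052, -0.7968, -0.5215])) 591.334791910863 -0.07463899385178312
t (array([ 0.302 , -0.0762,  1.4169]), array([ 0.1413,  0.0018, -0.99  ])) 554.3789805847005 -0.029734270868635265
mouth side [(0.71, [259.1, 243.5]), (0.34, [347.9, 246.3])]
mouth top [(0.78, [284.6, 186.1])]
pivot side [(0.98, [286.5, 216.7])]
pivot top [(0.64, [325.6, 203.4])]
post side [(0.85, [300.8, 262.9])]
post top [(0.69, [256.8, 252.8])]
knob_grip side [(0.61, [299.4, 234.2])]
knob_grip top [(0.97, [288.3, 232.8])]
control side [(0.88, [345.7, 246.8]), (0.74, [386.6, 226.2])]
control top [(0.78, [379.3, 164.4]), (0.75, [507.4, 289.3]), (0.7, [440.2, 252.2]), (0.2, [423.3, 331.5])]
start_tip side [(0.61, [269.9, 216.8]), (0.5, [357.5, 198.1]), (0.38, [400.9, 186.0])]
start_tip top [(0.57, [529.8, 300.4]), (0.57, [383.4, 155.8]), (0.51, [449.6, 255.3])]
sauce side [(0.65, [290.3, 234.0])]
sauce top [(0.91, [433.4, 170.4])]
spice side [(0.76, [178.0, 371.4])]
spice top [(0.8, [153.3, 175.6])]
tin side [(0.75, [324.1, 372.9])]
tin top [(0.66, [285.5, 188.6]), (0.63, [200.5, 305.9])]
bowl side [(0.6, [403.8, 264.3])]
bowl top [(0.79, [423.4, 332.1])]
spoon side [(0.68, [326.4, 319.3])]
spoon top [(0.68, [283.6, 279.6]), (0.59, [153.4, 175.8]), (0.39, [203.7, 308.2])]
brush side [(0.42, [176.3, 374.3])]
brush top [(0.91, [358.6, 300.3]), (0.53, [323.7, 201.2])]
{'clock': 1.3, 'q': array([-1.3946,  0.1238,  1.6503,  0.    ,  1.3675, -0.0826]), 'joint_velocities': array([ 0.0008, -0.0006,  0.0017,  0.0012,  0.0016, -0.0001]), 'joint_efforts': array([ -0.0005, -42.3589, -36.5749,  -0.0002,   0.0006,  -0.    ]), 'position': array([ 0.1663, -0.6284,  0.2313]), 'tcp_rot': array([3.1153, 0.4054, 0.    ]), 'wrist_force': array([-0.4054, -0.2411,  0.2536]), 'wrist_torque': array([-0.0238, -0.0183,  0.0231]), 'grip_force': 0.0, 'opening': 1.0019558648073112}
```

View pics/s0.png

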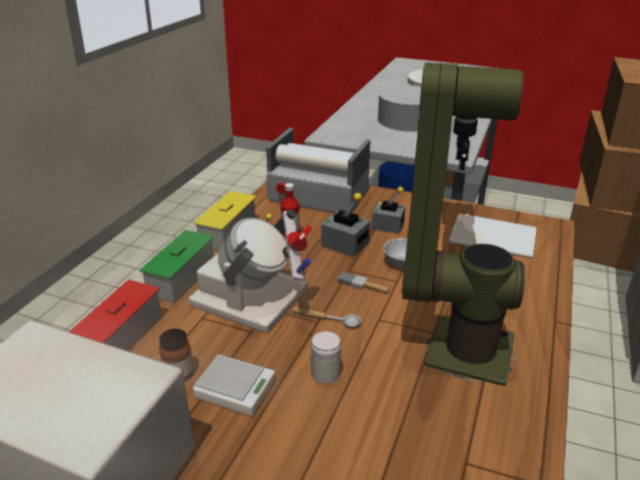

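View pics/t0.png

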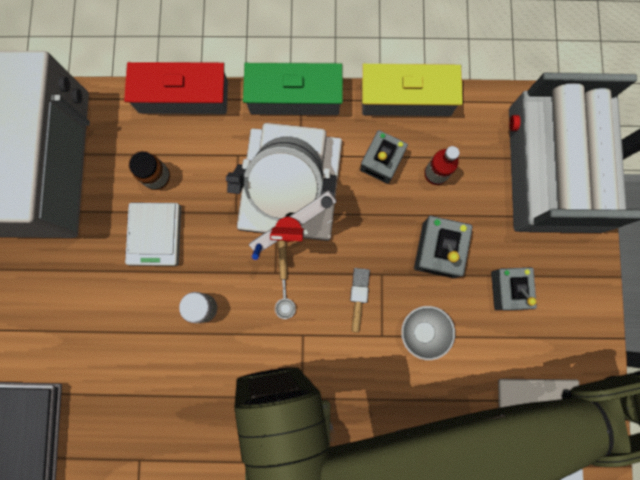

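The side view (from +y) shows the drum with its arm swung down: post near (303,267), knob near (298,238). The top view shows three control boxes at (384,156), (443,247) and (515,289). The middle one looks largest, with its yellow ball at (453,256).

```bash
python3 - <<'E'
from h import *
np.set_printoptions(precision=4,suppress=True)
S=optics.get_image('side');T=optics.get_image('top')
P={}
for t,a,b in[('mouth',(259.1,243.5),(284.6,186.1)),('pivot',(286.5,216.7),(325.6,203.4)),('post',(300.8,262.9),(256.8,252.8)),('knob',(299.4,234.2),(288.3,232.8)),
 ('ballM',(357.5,198.1),(449.6,255.3)),('ballR',(400.9,186),(529.8,300.4)),('ballU',(269.9,216.8),(383.4,155.8)),('ctlM',(345.7,246.8),(440.2,252.2)),('ctlR',(386.6,226.2),(507.4,289.3))]:
    print(t,*tri(S,a,T,b))
for t,u in[('sauce',(433.4,170.4)),('spice',(153.3,175.6)),('tin',(200.5,305.9)),('bowl',(423.4,332.1)),('brush',(358.6,300.3)),('spoon',(283.6,279.6))]:
    print(t,atz(T,u,0.0))
def mask(c,t):
    return models.outline_of(c,t)
for c in('top','side'):
  im=S if c=='side' else T
  for r in mask(c,'control'):
    m=r['region'].astype(np.uint8); rect=cv2.minAreaRect(cv2.findNonZero(m)); print(c,round(r['confidence'],2),r['uv'],m.sum(),rect)
for c in('top','side'):
  for t in('post','knob_grip','start_tip'):
    for r in mask(c,t)[:3]:
      m=r['region'].astype(np.uint8); print(t,c,round(r['confidence'],2),r['uv'],m.sum(),cv2.boundingRect(m))
def crop(im,x0,y0,x1,y1,f): return cv2.resize(im['pixels'][y0:y1,x0:x1,::-1],None,fx=f,fy=f,interpolation=cv2.INTER_CUBIC)
cv2.imwrite('pics/c0.png',np.vstack([np.hstack([crop(S,190,180,320,330,2.9)[:430,:370],crop(T,225,110,355,270,2.9)[:430,:370]])]))
cv2.imwrite('pics/c1.png',np.hstack([crop(S,310,180,410,265,4)[:340],crop(T,400,200,500,285,4)]))
E
```

```text
mouth [0.6011 0.0083 0.1956] 0.005430406942170692
pivot [ 0.5549 -0.0836  0.2421] 0.010546986349116943
post [0.4493 0.0664 0.2045] 0.008898497154761681
knob [ 0.4859 -0.0054  0.244 ] 0.0035094769376995583
ballM [ 0.4425 -0.3639  0.1896] 0.007225458047247255
ballR [ 0.3456 -0.5481  0.1658] 0.006364219148296066
ballU [ 0.6847 -0.2225  0.1447] 0.004477535012991513
ctlM [ 0.479  -0.3864 -0.016 ] 0.0021269842063670464
ctlR [ 0.3831 -0.5548 -0.0045] 0.0007420520588724512
sauce [ 0.6925 -0.3697  0.    ]
spice [0.671  0.3683 0.    ]
tin [0.3313 0.2288 0.    ]
bowl [ 0.2725 -0.3371  0.    ]
brush [ 0.3505 -0.1735  0.    ]
spoon [0.4009 0.0183 0.    ]
top 0.92 [444.2, 247.9] 2756 ((442.2647705078125, 247.1427459716797), (50.182769775390625, 57.038970947265625), 11.633633613586426)
top 0.64 [513.7, 289.1] 1805 ((513.04638671875, 288.5206298828125), (43.45513153076172, 43.00105667114258), 87.39744567871094)
top 0.64 [287.8, 229.5] 622 ((286.5, 229.5), (23.0, 33.0), 90.0)
top 0.62 [380.2, 157.4] 1510 ((382.6536560058594, 156.4170684814453), (33.9437141418457, 45.74718475341797), 24.77514266967773
[... 310 characters left out ...]
625, 229.06942749023438), (45.22600173950195, 61.882904052734375), 47.045406341552734)
post top 0.76 [290.6, 226.7] 1635 (250, 192, 86, 68)
knob_grip top 0.92 [289.6, 230.0] 631 (270, 217, 34, 25)
knob_grip top 0.5 [290.0, 226.5] 1538 (251, 192, 85, 67)
knob_grip top 0.31 [445.7, 246.9] 2837 (413, 216, 59, 64)
start_tip top 0.58 [448.8, 254.4] 134 (447, 246, 12, 17)
start_tip top 0.47 [382.2, 156.9] 31 (379, 152, 6, 7)
post side 0.82 [293.9, 245.6] 1139 (282, 210, 30, 71)
post side 0.71 [359.3, 280.6] 414 (338, 273, 50, 19)
knob_grip side 0.72 [298.3, 238.2] 325 (288, 226, 24, 25)
start_tip side 0.64 [398.6, 186.9] 16 (398, 188, 4, 5)
start_tip side 0.48 [353.0, 204.3] 113 (346, 194, 15, 21)
```

View pics/c0.png

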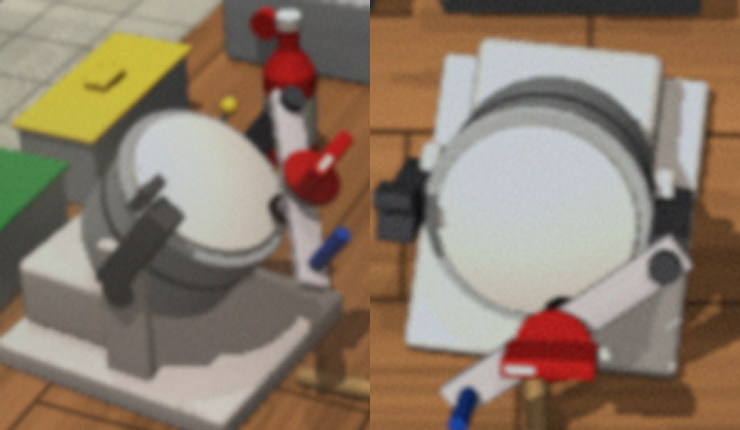

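View pics/c1.png

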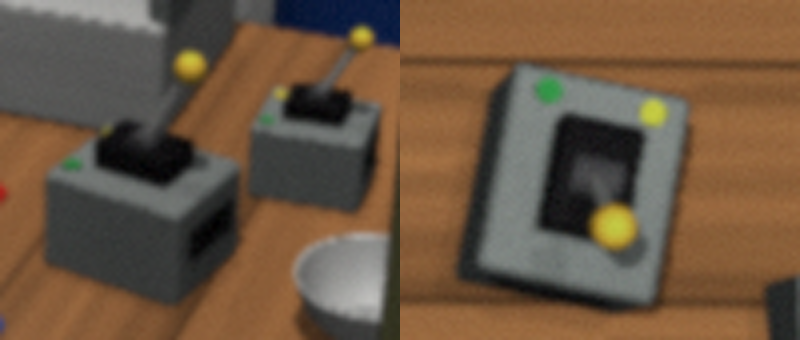

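The crops agree with the net's findings. The post is blue, from about (299,271) to (308,262) in the side view. The wing lies roughly along world y with its white end to the left, and the middle box is the largest, with its ball leaning towards the robot. Next I fit a parametric model of the machine to these features.

```bash
cat >> h.py <<'E'
c35,s35=np.cos(np.radians(35)),np.sin(np.radians(35))
def axes(yaw):
    Z=R.from_euler('z',yaw).as_matrix(); return Z@[c35,0,s35],Z@[0,1,0],Z@[-s35,0,c35]  # u,y,n
def arm(p,a,s,h):
    """point s along arm, h above arm face. p=x,y,yaw,yoke,H"""
    x,y,yaw,yk,H=p; u,v,n=axes(yaw); M=np.array([x,y,.2])
    return M+n*(H+h)-.103*v+s*(np.cos(yk)*v-np.sin(yk)*u)+a*(np.cos(yk)*u+np.sin(yk)*v)
def blob(im,lo,hi,box):
    hsv=cv2.cvtColor(im['pixels'],cv2.COLOR_RGB2HSV); m=cv2.inRange(hsv,lo,hi)
    k=np.zeros_like(m);x0,y0,x1,y1=box;k[y0:y1,x0:x1]=1;m=m*k
    n,l,st,c=cv2.connectedComponentsWithStats(m)
    i=1+np.argmax(st[1:,4]); return c[i],st[i],l==i
E
python3 - <<'E'
from h import *
from scipy.optimize import least_squares
np.set_printoptions(precision=4,suppress=True)
S=optics.get_image('side');T=optics.get_image('top')
B={}
for n,im,bs in(('S',S,(285,245,325,285)),('T',T,(240,235,275,275))):
    B[n]=blob(im,(105,100,40),(130,255,255),bs); print('blue',n,B[n][0],B[n][1])
Y={}
for n,im,bs in(('S',S,(345,185,370,210)),('T',T,(440,245,465,270))):
    Y[n]=blob(im,(18,120,120),(35,255,255),bs); print('yel',n,Y[n][0],Y[n][1])
print('ball',*tri(S,Y['S'][0],T,Y['T'][0]))
print('post mid',*tri(S,B['S'][0],T,B['T'][0]))
obs=[(S,lambda p:arm(p,0,.19,.0275),B['S'][0],1),(T,lambda p:arm(p,0,.19,.0275),B['T'][0],1),
 (S,lambda p:arm(p,0,0,.003),(290.7,214.5),1.5),(T,lambda p:arm(p,0,0,.003),(326.7,201.7),1.5),
 (S,lambda p:np.r_[p[:2],.2]+.02*axes(p[2])[2],(260.7,243.8),2),(T,lambda p:np.r_[p[:2],.2]+.02*axes(p[2])[2],(283,184),2)]
f=lambda p:np.concatenate([(proj(i,g(p))-u)/s for i,g,u,s in obs]+[[(p[2]+.101)/.02]])
r=least_squares(f,[.6,0,-.1,.6,.04]);p=r.x
print('p',p,'res',r.fun)
print('post',arm(p,0,.19,.03),'knobaxis@face',arm(p,0,.103,0),'pivot',arm(p,0,0,0))
for h in(.02,.03,.04,.05): print(h,'knob',proj(S,arm(p,0,.103,h)),proj(T,arm(p,0,.103,h)))
# box corners on top face
cs=np.array([(520,65),(688,100),(655,305),(478,265)]);cs=np.c_[400+(cs[:,0]-400)/4,200+cs[:,1]/4]
W=np.array([atz(T,c,.09) for c in cs]);print(W,W.mean(0),np.linalg.norm(W[0]-W[1]),np.linalg.norm(W[1]-W[2]))
print(np.arctan2(*(W[1]-W[2])[[1,0]]),np.arctan2(*(W[0]-W[3])[[1,0]]))
o=monitor.get_obs();print(R.from_rotvec(o['tcp_rot']).as_matrix())
E
```

```text
blue S [303.8704 264.2222] [298 259  12  13  54]
blue T [256.3875 251.7   ] [252 244   9  16  80]
yel S [357.  195.5] [354 193   7   6  38]
yel T [453.099  256.1683] [448 251  11  11 101]
ball [ 0.443  -0.3694  0.1958] 0.0009803958527320872
post mid [0.4467 0.066  0.2018] 0.0021389733011463433
p [ 0.6023  0.0124 -0.1139  0.7559  0.0655] res [-0.5306 -0.0493  0.3162  0.2636 -0.7544 -1.2337 -0.6176 -0.3176  0.7357
 -2.4037 -0.9553  1.5807 -0.6472]
post [0.4458 0.0658 0.2035] knobaxis@face [ 0.5043 -0.0046  0.2131] pivot [ 0.5532 -0.0857  0.2537]
0.02 knob [297.4339 238.8036] [287.5323 229.8921]
0.03 knob [299.25   236.7251] [286.9565 231.8945]
0.04 knob [301.0813 234.6293] [286.372  233.9269]
0.05 knob [302.9278 232.5159] [285.7786 235.9902]
[[ 0.5528 -0.3407  0.09  ]
 [ 0.5323 -0.4424  0.09  ]
 [ 0.4076 -0.4192  0.09  ]
 [ 0.4304 -0.3134  0.09  ]] [ 0.4808 -0.3789  0.09  ] 0.10378160930456028 0.1269403485304058
-0.18404162907101743 -0.21951953102082053
[[ 0.9667  0.2559 -0.    ]
 [ 0.2559 -0.9667 -0.0001]
 [-0.      0.     -1.    ]]
```

Model: yoke about 0.75, post point at (0.446, 0.066, 0.204), box centre at (0.481, -0.379), ball at (0.443, -0.369, 0.196). The residuals are small and the heights are consistent. Now I lift and carry the tool over to the post.

```bash
cat >> h.py <<'E'
P0=np.array([.6023,.0124,-.1139,.7559,.0655])
def yawtool():
    o=monitor.get_obs(); M=R.from_rotvec(o['tcp_rot']).as_matrix(); return o,M
def rows(pts,base=None):
    """pts: list of (xyz, yaw or None) world TCP targets; yaw = heading of tool x"""
    o,M=yawtool(); p=o['position'] if base is None else np.array(base); y0=np.arctan2(M[1,0],M[0,0])
    for q,yw in pts:
        d=M.T@(np.array(q)-p); print(np.round(d,4).tolist(), 'roll',0 if yw is None else round((y0-yw+np.pi)%(2*np.pi)-np.pi,3))
E
python3 - <<'E'
from h import *
rows([((.2,-.55,.36),-.1139),((.28,-.35,.36),-.1139),((.441,.0665,.36),-.1139)])
E
```

```text
[0.0526, -0.0671, -0.1287] roll 0.373
[0.1812, -0.24, -0.1287] roll 0.373
[0.4434, -0.6014, -0.1287] roll 0.373
```

Call:
carry_out:
  plan:
    - [[60,0,0,-0.042,0.1],[60,0,0,-0.084,0.2],[60,0.02,-0.03,-0.115,0.3],[60,0.035,-0.065,-0.13,0.373],[60,0.05,-0.1,-0.13,0.373]]

```text
clock: 2.32
position: [0.1893, -0.5209, 0.3667]
tcp_rot: [3.128, -0.184, 0.004]
wrist_force: [0.8, 0.5, 0.3]
opening: 0.602
grip_force: 0.0
```

Call:
carry_out:
  plan:
    - [[60,0.012,-0.039,0,0],[60,0.024,-0.078,0,0],[60,0.036,-0.117,0,0],[60,0.048,-0.156,0,0],[60,0.06,-0.195,0,0]]

```text
clock: 2.73
position: [0.2709, -0.3313, 0.3614]
tcp_rot: [3.136, -0.181, 0.001]
wrist_force: [0.7, 0.5, -0.3]
opening: 0.599
grip_force: 0.0
```

Call:
carry_out:
  plan:
    - [[60,0.012,-0.039,0,0],[60,0.024,-0.078,0,0],[60,0.036,-0.117,0,0],[60,0.048,-0.156,0,0],[60,0.06,-0.195,0,0]]

```text
clock: 3.15
position: [0.3527, -0.1444, 0.3617]
tcp_rot: [3.136, -0.18, 0.002]
wrist_force: [2.2, -1.3, -0.3]
opening: 0.602
grip_force: 0.0
```

Call:
carry_out:
  plan:
    - [[60,0.012,-0.039,0,0],[60,0.024,-0.078,0,0],[60,0.036,-0.117,0,0],[60,0.048,-0.156,0,0],[60,0.06,-0.195,0,0]]

```text
clock: 3.57
position: [0.4346, 0.0429, 0.3617]
tcp_rot: [3.136, -0.178, 0.002]
wrist_force: [1.5, -0.4, 0.7]
opening: 0.602
grip_force: 0.0
```

```bash
python3 - <<'E'
from h import *
print(monitor.get_obs()['position'],monitor.get_obs()['wrist_force'])
rows([((.441,.0665,.29),-.1139),((.441,.0665,.192),-.1139)])
S=optics.get_image('side');T=optics.get_image('top')
for im,b in((S,(285,245,325,285)),(T,(240,235,275,275))):
  try: print(blob(im,(105,100,40),(130,255,255),b)[:2])
  except Exception as e: print(e)
p=P0.copy()
for yk in(.7559,.6,.45,.3,.15,0,-.02):
    p[3]=yk; print(yk,arm(p,0,.19,.03)-arm(P0,0,.19,.03))
p[3]=0;print('home post',arm(p,0,.19,.03),'knob',arm(p,0,.103,.035))
E
```

```text
[0.43460163 0.04285977 0.36174559] [ 1.49781118 -0.40642328  0.67484368]
[0.0036, -0.0242, 0.0718] roll 0.0
[0.0034, -0.0242, 0.1698] roll 0.0
(array([303.56896552, 264.51724138]), array([298, 259,  12,  13,  58], dtype=int32))
(array([255.6, 257.6]), array([254, 257,   4,   2,   5], dtype=int32))
0.7559 [0. 0. 0.]
0.6 [0.02086623 0.01629346 0.01321936]
0.45 [0.0425402  0.02817832 0.0273515 ]
0.3 [0.06528799 0.03607309 0.04254818]
0.15 [0.08859871 0.03980046 0.05846814]
0 [0.11194887 0.03927672 0.07475383]
-0.02 [0.11503695 0.03888521 0.07693328]
home post [0.55776627 0.10506184 0.27822902] knob [0.54502908 0.01895151 0.28232478]
```

Call:
carry_out:
  plan:
    - [[60,0.0035,-0.024,0.03,0],[60,0.0035,-0.024,0.06,0],[60,0.0035,-0.024,0.09,0],[60,0.0035,-0.024,0.12,0],[60,0.0035,-0.024,0.135,0]]

```text
clock: 4.08
position: [0.4386, 0.0636, 0.2221]
tcp_rot: [3.136, -0.179, -0.008]
wrist_force: [-0.7, -0.3, -0.8]
opening: 0.597
grip_force: 0.0
```

```bash
python3 - <<'E'
from h import *
S=optics.get_image('side');print(monitor.get_obs()['position'],monitor.get_obs()['wrist_force'])
cv2.imwrite('pics/c2.png',cv2.resize(S['pixels'][170:320,220:370,::-1],None,fx=4,fy=4,interpolation=cv2.INTER_CUBIC))
E
```

```text
[0.43747845 0.06351168 0.21988923] [-1.09054936 -0.25013925 -2.10369048]
```

View pics/c2.png

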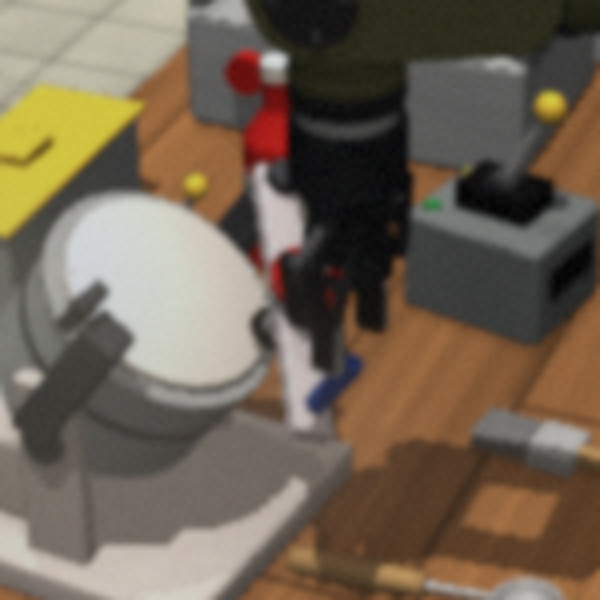

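The fingers stand right above the blue post (at about (338,382) in the crop), one on each side, clear of the knob. I descend the remaining 28 mm and grip.

Call:
carry_out:
  plan:
    - [[60,0.003,-0.003,0.014,0],[60,0.003,-0.003,0.028,0],[20,0.003,-0.003,0.028,0],[0,0.003,-0.003,0.028,0],[0,0.003,-0.003,0.028,0]]
  grip_force: 25

```text
clock: 4.55
position: [0.4445, 0.0663, 0.1998]
tcp_rot: [3.136, -0.18, 0.003]
wrist_force: [0.3, -5.6, 2.4]
opening: 0.184
grip_force: 7.5
```

Call:
carry_out:
  plan:
    - [[0,0,0,0,0],[0,0,0,0,0],[0,0,0,0,0]]

```text
clock: 4.8
position: [0.4446, 0.0663, 0.1998]
tcp_rot: [3.136, -0.179, 0.003]
wrist_force: [-1.1, -3.2, 4.3]
opening: 0.177
grip_force: 26.6
```

Call:
carry_out:
  plan:
    - [[0,0.009,-0.01,-0.0065,0],[0,0.019,-0.0185,-0.013,0],[0,0.029,-0.026,-0.02,0],[0,0.039,-0.033,-0.0275,0],[0,0.05,-0.0385,-0.035,0]]

```text
clock: 5.22
position: [0.497, 0.0987, 0.2339]
tcp_rot: [3.134, -0.18, -0.006]
wrist_force: [-9.1, -6.1, 5.0]
opening: 0.176
grip_force: 28.9
```

Call:
carry_out:
  plan:
    - [[0,0.011,-0.005,-0.0075,0],[0,0.022,-0.008,-0.0155,0],[0,0.0335,-0.011,-0.0235,0],[0,0.045,-0.0125,-0.0315,0],[0,0.0505,-0.013,-0.0355,0]]

```text
clock: 5.63
position: [0.5491, 0.1048, 0.2697]
tcp_rot: [3.132, -0.18, -0.006]
wrist_force: [-9.3, -8.6, 1.7]
opening: 0.175
grip_force: 29.9
```

Call:
carry_out:
  plan:
    - [[0,0.004,0,-0.0025,0],[0,0.007,0,-0.005,0],[0,0.01,0,-0.007,0],[0,0.012,0,-0.0085,0],[0,0.012,0,-0.0085,0]]

```text
clock: 6.05
position: [0.5518, 0.1044, 0.2704]
tcp_rot: [3.132, -0.178, -0.049]
wrist_force: [-28.8, -4.2, -4.8]
opening: 0.18
grip_force: 28.8
```

The force rose to 29 N, so the arm is on its stop. I ease off, release, lift and look.

Call:
carry_out:
  plan:
    - [[0,-0.006,0,0.004,0],[0,-0.008,0,0.006,0],[45,-0.008,0,0.006,0],[45,-0.008,0,0.006,0],[45,-0.008,0,0.006,0]]

```text
clock: 6.47
position: [0.5539, 0.1063, 0.2717]
tcp_rot: [-3.136, 0.179, -0.001]
wrist_force: [0.4, 1.0, 0.1]
opening: 0.453
grip_force: 0.0
```

Call:
carry_out:
  plan:
    - [[45,-0.008,0,-0.03,0],[45,-0.01,-0.02,-0.07,0],[45,-0.04,-0.05,-0.11,0],[20,-0.07,-0.08,-0.13,0],[0,-0.1,-0.1,-0.13,0]]

```text
clock: 6.88
position: [0.4777, 0.207, 0.4027]
tcp_rot: [-3.133, 0.182, -0.01]
wrist_force: [-0.2, 0.4, 0.7]
opening: 0.173
grip_force: 0.0
```

```bash
python3 - <<'E'
from h import *
from scipy.optimize import least_squares
np.set_printoptions(precision=4,suppress=True)
S=optics.get_image('side');T=optics.get_image('top');print(monitor.get_obs()['position'],monitor.get_obs()['wrist_force'])
p=P0.copy();p[3]=0
a,b=proj(S,arm(p,0,.19,.0275)),proj(T,arm(p,0,.19,.0275));print('pred',a,b)
box=lambda u:(int(u[0]-20),int(u[1]-20),int(u[0]+20),int(u[1]+20))
obs=[]
for im,u in((S,a),(T,b)):
  try:
    c,s,_=blob(im,(105,100,40),(130,255,255),box(u));print(c,s);obs.append((im,c))
  except Exception as e: print(e)
r=least_squares(lambda y:np.concatenate([proj(i,arm(np.r_[p[:3],y,p[4]],0,.19,.0275))-c for i,c in obs]),[0.]);print('yoke',r.x,r.fun)
for h in(.03,.035,.04):print('knob pred',proj(S,arm(p,0,.103,h)),proj(T,arm(p,0,.103,h)))
for c in('side','top'):
    print([(round(r['confidence'],2),np.round(r['uv'],1)) for r in models.pinpoint(c,'knob_grip')][:2])
cr=lambda im,x,y:cv2.resize(im['pixels'][y:y+100,x:x+80,::-1],None,fx=5,fy=5,interpolation=cv2.INTER_CUBIC)
cv2.imwrite('pics/c3.png',np.hstack([cr(S,250,180),cr(T,240,150)]))
E
```

```text
[0.4751 0.2095 0.4026] [-0.0182 -0.3197  0.5875]
pred [256.638 238.632] [235.5609 194.7288]
[258.3793 239.3966] [253 234  12  13  58]
[235.8837 196.0698] [231 189  10  15  86]
yoke [0.0196] [-0.6849  0.242  -0.3653  0.2925]
knob pred [274.904  223.1289] [276.2521 200.1911]
knob pred [275.7767 222.0429] [275.9119 201.1085]
knob pred [276.6532 220.9524] [275.569 202.033]
[(0.94, array([277.7, 218.9])), (0.58, array([258.8, 241.1]))]
[(0.78, array([278.4, 200.9]))]
```

View pics/c3.png

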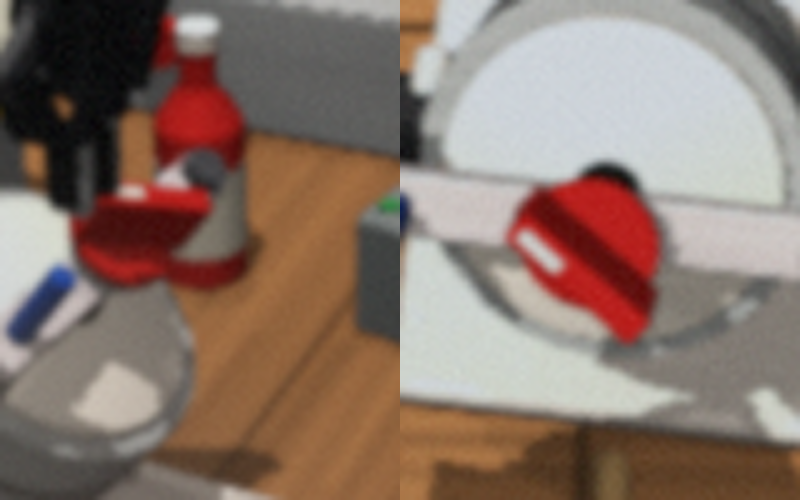

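The arm lies straight across the lid. In the top crop the wing ridge runs from (512,235) to (640,335) with its white end at the upper left. Now I measure the knob's axis and wing angle, and plan a second push on the post to be sure it is home.

```bash
cat >> h.py <<'E'
PH=np.array([.6023,.0124,-.1139,0.0,.0655])
def wing(T,S=None):
    """phi from red knob mask in top picture by silhouette matching (both views if given)"""
    from scipy.spatial import ConvexHull
    best=[]
    ims=[T]+([S] if S is not None else [])
    obs=[]
    for im in ims:
        u=proj(im,arm(PH,0,.103,.03)); b=[int(u[0]-28),int(u[1]-28),int(u[0]+28),int(u[1]+28)]
        hsv=cv2.cvtColor(im['pixels'],cv2.COLOR_RGB2HSV); m=cv2.inRange(hsv,(0,130,50),(8,255,255))|cv2.inRange(hsv,(172,130,50),(180,255,255))
        k=np.zeros_like(m);k[b[1]:b[3],b[0]:b[2]]=1;m=m*k
        n,l,st,c=cv2.connectedComponentsWithStats(m)
        obs.append(l==1+np.argmax(st[1:,4]))
    u_,v_,n_=axes(PH[2])
    for top in(.045,.05,.055):
      for phi in np.arange(0,np.pi,.04):
        w=np.cos(phi)*v_+np.sin(phi)*u_; t=np.cos(phi)*u_-np.sin(phi)*v_
        sc=0
        for im,o in zip(ims,obs):
            m=np.zeros((480,640),np.uint8); O=arm(PH,0,.103,0)
            bx=[proj(im,O+n_*h+a*.035*w+b*.008*t) for h in(top-.038,top) for a in(1,-1) for b in(1,-1)]
            fl=[proj(im,O+n_*h+.03*(np.cos(g)*u_+np.sin(g)*v_)) for h in(top-.038,top-.046) for g in np.arange(0,6.28,.3)]
            for pts in(bx,fl): cv2.fillConvexPoly(m,cv2.convexHull(np.round(np.array(pts)*16).astype(np.int32)),1,shift=4)
            # allow small image shift
            bi=0
            for dx in range(-3,4):
              for dy in range(-3,4):
                mm=np.roll(m,(dy,dx),(0,1)).astype(bool); bi=max(bi,(mm&o).sum()/(mm|o).sum())
            sc+=bi
        best.append((sc/len(ims),round(phi,2),top))
    return sorted(best)[::-1][:5]
E
python3 - <<'E'
from h import *
np.set_printoptions(precision=4,suppress=True)
S=optics.get_image('side');T=optics.get_image('top')
print(wing(T),wing(T,S))
print('knob tri',tri(S,(277.7,218.9),T,(278.4,200.9)), arm(PH,0,.103,.035))
O=arm(PH,0,.103,0);u,v,n=axes(PH[2])
for top in(.048,.053):
  o=O+n*top
  e=[]
  for c in((512,235),(640,335)):
    a,d=ray(T,(240+(c[0]-400)/5,150+c[1]/5)); P=a+d*((o-a)@n)/(d@n); e.append(((P-o)@v,(P-o)@u)); 
  e=np.array(e);print(top,e,'phi',np.arctan2(*(e[0]-e[1])[::-1]),np.linalg.norm(e[0]-e[1]))
print(monitor.get_obs()['q'],monitor.get_obs()['position'])
rows([((.505,.108,.33),None),((.505,.108,.283),None),((.535,.108,.283),None)])
E
```

```text
[(np.float64(0.796895213454075), np.float64(0.64), 0.045), (np.float64(0.7927927927927928), np.float64(0.72), 0.045), (np.float64(0.7927927927927928), np.float64(0.64), 0.05), (np.float64(0.7915057915057915), np.float64(0.76), 0.045), (np.float64(0.7904269081500647), np.float64(0.92), 0.045)] [(np.float64(0.7088217563869015), np.float64(0.64), 0.045), (np.float64(0.707306422361743), np.float64(0.48), 0.05), (np.float64(0.7070953412182797), np.float64(0.52), 0.045), (np.float64(0.7062615828316391), np.float64(0.48), 0.055), (np.float64(0.7059601547856582), np.float64(0.64), 0.05)]
knob tri (array([0.543 , 0.0129, 0.2894]), np.float64(0.0019892127383882704)) [0.545  0.019  0.2823]
0.048 [[ 0.027   0.0111]
 [-0.0292 -0.0269]] phi 0.5944058121340914 0.06784478990304088
0.053 [[ 0.0263  0.0133]
 [-0.0296 -0.0245]] phi 0.594405812134092 0.06752131854430567
[ 0.3036 -0.2175  1.7067 -0.0001  1.6533  1.9889] [0.477  0.2056 0.3971]
[0.0391, 0.0937, 0.0671] roll 0
[0.0391, 0.0937, 0.1141] roll 0
[0.0689, 0.0903, 0.1141] roll 0
```

Call:
carry_out:
  plan:
    - [[0,0.013,0.031,0.02,0],[0,0.026,0.062,0.04,0],[0,0.038,0.092,0.055,0],[0,0.039,0.093,0.085,0],[0,0.039,0.093,0.114,0]]

```text
clock: 7.6
position: [0.506, 0.106, 0.2823]
tcp_rot: [3.136, -0.188, 0.0]
wrist_force: [0.4, -0.2, -1.0]
opening: 0.002
grip_force: 0.0
```

Call:
carry_out:
  plan:
    - [[0,0.008,0,0,0],[0,0.016,0,0,0],[0,0.02,0,0,0],[0,0.024,0,0,0],[0,0.024,0,0,0]]

```text
clock: 8.02
position: [0.5269, 0.1062, 0.2845]
tcp_rot: [3.135, -0.179, -0.014]
wrist_force: [-12.7, -1.7, -1.4]
opening: 0.002
grip_force: 6.2
```

Call:
carry_out:
  plan:
    - [[0,0.002,0,0,0],[0,0.004,0,0,0],[0,0.004,0,0,0]]

```text
clock: 8.27
position: [0.5275, 0.1062, 0.2844]
tcp_rot: [3.135, -0.178, -0.027]
wrist_force: [-23.9, -0.7, 3.0]
opening: 0.0
grip_force: 12.1
```

Call:
carry_out:
  plan:
    - [[0,-0.015,0,0,0],[0,-0.03,0.01,-0.03,-0.12],[25,-0.03,0.03,-0.065,-0.24],[50,-0.03,0.05,-0.085,-0.36],[50,-0.025,0.07,-0.085,-0.48]]

```text
clock: 8.68
position: [0.5023, 0.0389, 0.3793]
tcp_rot: [3.084, 0.583, 0.024]
wrist_force: [0.6, -0.6, 0.2]
opening: 0.417
grip_force: 0.0
```

```bash
python3 - <<'E'
from h import *
# tool y heading = machine frame psi: at yaw tool_x=-.1139 psi=90deg; psi=.72 -> roll back .85
psi=np.arctan2(np.sin(.62),np.cos(.62)*c35); yw=-.1139+(np.pi/2-psi); print(psi,yw)
rows([((.542,.015,.33),yw),((.542,.015,.284),yw)])
o=monitor.get_obs();print(o['q'],o['position'],o['wrist_force'],o['wrist_torque'])
E
```

```text
0.7168567456076418 0.7400395811872548
[0.0275, 0.0364, 0.05] roll -0.366
[0.0269, 0.0361, 0.096] roll -0.366
[-2.93930528e-02 -2.63798337e-01  1.77392639e+00 -1.45262002e-05
  1.61559754e+00  1.16789728e+00] [0.50230972 0.03885049 0.3793355 ] [ 0.60410121 -0.58703689  0.19346259] [-0.03988087  0.02600429 -0.03314485]
```

The post gave only 0.6 mm for 11 N more, so the arm is home. Now over the knob.

Call:
carry_out:
  plan:
    - [[50,0.01,0.012,0,-0.12],[50,0.02,0.025,0.015,-0.24],[50,0.027,0.036,0.03,-0.36],[50,0.0275,0.0365,0.045,-0.366],[50,0.0275,0.0365,0.05,-0.366]]

```text
clock: 9.1
position: [0.5397, 0.0145, 0.319]
tcp_rot: [2.934, 1.123, 0.0]
wrist_force: [-0.2, 0.3, -0.6]
opening: 0.504
grip_force: 0.0
```

```bash
python3 - <<'E'
from h import *
S=optics.get_image('side');T=optics.get_image('top')
o=monitor.get_obs();print(o['position'],o['opening'])
cr=lambda im,x,y:cv2.resize(im['pixels'][y:y+100,x:x+80,::-1],None,fx=5,fy=5,interpolation=cv2.INTER_CUBIC)
cv2.imwrite('pics/c4.png',np.hstack([cr(S,240,160),cr(T,240,150)]))
E
```

```text
[0.53913966 0.01497022 0.31964567] 0.4994614438449819
```

View pics/c4.png

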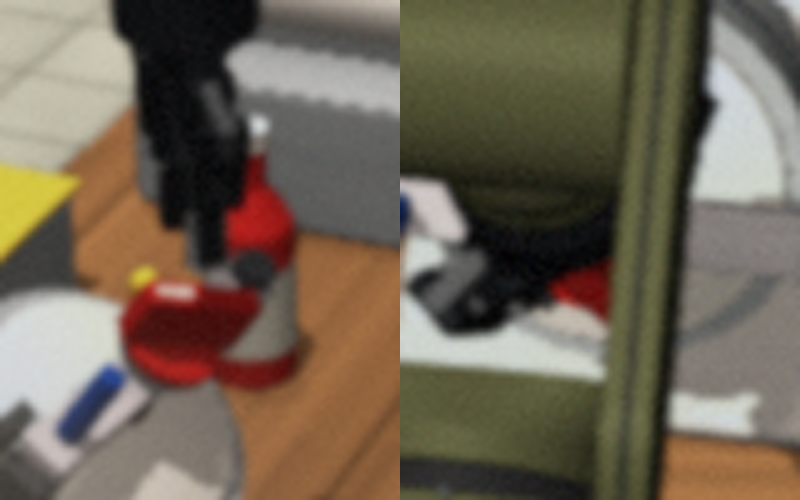

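The side crop shows the fingers straddling above the wing, whose top centre is at about (205,298) in the crop. A quick triangulation of that ridge centre before going down.

```bash
python3 - <<'E'
from h import *
S=optics.get_image('side');T=optics.get_image('top')
c,r=tri(S,(281,219.6),T,(275.2,207));u,v,n=axes(PH[2]);d=c-arm(PH,0,.103,0)
print(c,r,'u,v,n',d@u,d@v,d@n)
k=c-.014*n; print('grip pt',k)
E
```

```text
[0.52987384 0.01910121 0.29311274] 0.0008254584177566652 u,v,n -0.00616022572425969 -0.0015737236643239949 0.05248309762946787
grip pt [0.53785188 0.01818856 0.28164461]
```

Call:
carry_out:
  plan:
    - [[50,0,-0.003,0.01,0],[50,0,-0.003,0.02,0],[50,0,-0.003,0.03,0],[50,0,-0.003,0.038,0],[50,0,-0.003,0.038,0]]

```text
clock: 9.72
position: [0.5353, 0.0173, 0.2777]
tcp_rot: [-2.932, -1.124, 0.007]
wrist_force: [-1.3, -0.6, -0.4]
opening: 0.501
grip_force: 0.0
```

Call:
carry_out:
  plan:
    - [[40,0,0,0,0],[30,0,0,0,0],[22,0,0,0,0],[0,0,0,0,0],[0,0,0,0,0]]
  grip_force: 25

```text
clock: 10.13
position: [0.5367, 0.0174, 0.2819]
tcp_rot: [-2.933, -1.124, -0.001]
wrist_force: [-2.8, 3.1, 3.9]
opening: 0.261
grip_force: 23.5
```

```bash
python3 - <<'E'
from h import *
o=monitor.get_obs();print(o['position'],o['opening'],o['grip_force'],o['wrist_force'],o['wrist_torque'],o['q'])
S=optics.get_image('side')
cr=lambda im,x,y:cv2.resize(im['pixels'][y:y+100,x:x+100,::-1],None,fx=5,fy=5,interpolation=cv2.INTER_CUBIC)
cv2.imwrite('pics/c5.png',cr(S,230,160))
E
```

```text
[0.53666097 0.01738533 0.28189225] 0.26061448315809294 23.49978104699403 [-2.84518393  3.11519673  3.92774766] [ 0.20864745  0.48704956 -0.06674363] [-6.78798295e-02 -1.55521101e-01  1.84177539e+00  5.32744759e-04
  1.45466027e+00  7.70975661e-01]
```

View pics/c5.png

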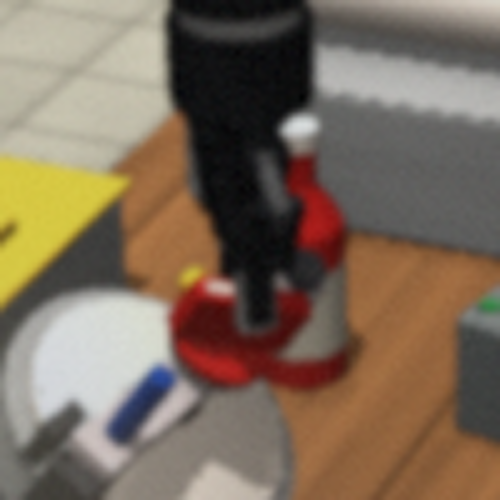

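The wing is gripped at a 22 mm opening, as expected for the tilted wing, with little net force. Now I turn clockwise, watching torque and opening.

Call:
carry_out:
  plan:
    - [[0,0,0,0,0.08],[0,0,0,0,0.16],[0,0,0,0,0.24],[0,0,0,0,0.32],[0,0,0,0,0.4]]
  grip_force: 40

```text
clock: 10.6
position: [0.5362, 0.0177, 0.2832]
tcp_rot: [-3.098, -0.513, -0.0]
wrist_force: [-10.8, 4.5, 11.6]
opening: 0.211
grip_force: 38.2
```

```bash
cat > st.py <<'E'
from h import *
np.set_printoptions(precision=3,suppress=True)
o,M=yawtool();print(o['position'],'op',round(o['opening'],3),'F',o['wrist_force'],'T',o['wrist_torque'],'q6',o['q'][5],'psi',np.pi/2-.1139-np.arctan2(M[1,0],M[0,0]),'tau6',o['joint_efforts'][5])
E
python3 st.py
```

```text
[0.536 0.018 0.283] op 0.211 F [-10.796   4.527  11.619] T [ 0.477  1.29  -0.024] q6 1.1748241419271472 psi 1.1287050289321459 tau6 -0.858345665037632
```

Call:
carry_out:
  plan:
    - [[0,0,0,0,0.08],[0,0,0,0,0.16],[0,0,0,0,0.24],[0,0,0,0,0.32],[0,0,0,0,0.4]]

```text
clock: 11.02
position: [0.536, 0.0184, 0.2834]
tcp_rot: [-3.137, 0.112, 0.001]
wrist_force: [-9.5, 8.9, 9.8]
opening: 0.174
grip_force: 38.8
```

```bash
python3 st.py
```

```text
[0.536 0.018 0.283] op 0.174 F [-9.519  8.945  9.808] T [1.442 1.076 0.369] q6 1.5744002690923524 psi 1.5281422113966994 tau6 -0.472079124301672
```

Call:
carry_out:
  plan:
    - [[0,0,0,0,0.07],[0,0,0,0,0.14]]

```text
clock: 11.18
position: [0.5363, 0.0194, 0.2832]
tcp_rot: [-3.119, 0.327, -0.0]
wrist_force: [-7.7, 10.6, 9.9]
opening: 0.177
grip_force: 44.8
```

```bash
python3 st.py
```

```text
[0.536 0.019 0.283] op 0.177 F [-7.747 10.584  9.896] T [2.168 0.838 0.746] q6 1.7125684903419192 psi 1.6660021038086352 tau6 -0.012537105067167431
```

Call:
carry_out:
  plan:
    - [[0,0,0,0,0.07],[0,0,0,0,0.14]]

```text
clock: 11.35
position: [0.5367, 0.0202, 0.2831]
tcp_rot: [-3.086, 0.543, -0.001]
wrist_force: [-6.2, 10.9, 8.1]
opening: 0.175
grip_force: 58.9
```

```bash
python3 st.py
```

```text
[0.537 0.02  0.283] op 0.175 F [-6.192 10.918  8.149] T [2.749 0.487 0.929] q6 1.8518010901599657 psi 1.8050452573096787 tau6 0.23484304547309875
```

Call:
carry_out:
  plan:
    - [[0,0,0,0,0.07],[0,0,0,0,0.14]]

```text
clock: 11.52
position: [0.5365, 0.0209, 0.2834]
tcp_rot: [-3.04, 0.756, 0.001]
wrist_force: [-15.5, 6.0, 15.4]
opening: 0.178
grip_force: 78.2
```

```bash
python3 st.py
```

```text
[0.537 0.021 0.283] op 0.178 F [-15.528   5.997  15.376] T [2.023 2.155 1.006] q6 1.9911861380105782 psi 1.944126266445086 tau6 0.40329890325665474
```

```bash
python3 - <<'E'
from h import *
S=optics.get_image('side');T=optics.get_image('top')
cr=lambda im,x,y:cv2.resize(im['pixels'][y:y+100,x:x+80,::-1],None,fx=5,fy=5,interpolation=cv2.INTER_CUBIC)
cv2.imwrite('pics/c6.png',np.hstack([cr(S,240,170),cr(T,240,150)]))
E
python3 st.py
```

```text
[0.536 0.02  0.284] op 0.177 F [-9.502  9.041 10.874] T [2.578 1.077 0.828] q6 1.9896676622661846 psi 1.9426727012639597 tau6 1.1296479776501656
```

View pics/c6.png

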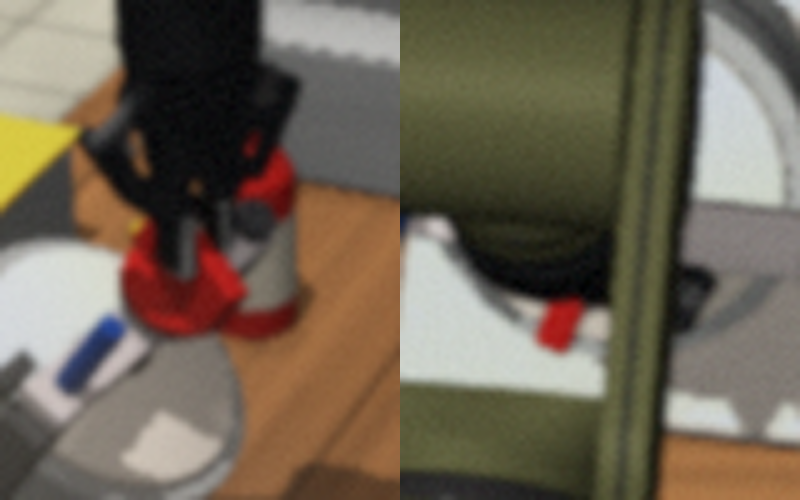

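The wing's lower end shows at (555,335) in the top crop, past the slope line, so the knob follows at φ of about 1.95. I go on in small steps, watching for the torque drop.

Call:
carry_out:
  plan:
    - [[0,0,0,0,0.07]]

```text
clock: 11.7
position: [0.5364, 0.021, 0.2837]
tcp_rot: [-3.012, 0.858, 0.002]
wrist_force: [-8.6, 12.3, 9.5]
opening: 0.179
grip_force: 86.7
```

```bash
python3 st.py
```

```text
[0.536 0.021 0.284] op 0.179 F [-8.633 12.256  9.511] T [3.312 0.732 1.224] q6 2.058949981231184 psi 2.011944354287107 tau6 0.1341478480026126
```

Call:
carry_out:
  plan:
    - [[0,0,0,0,0.07]]

```text
clock: 11.78
position: [0.5364, 0.0213, 0.2839]
tcp_rot: [-2.979, 0.965, 0.003]
wrist_force: [-17.4, 8.7, 17.5]
opening: 0.179
grip_force: 96.2
```

```bash
python3 st.py
```

```text
[0.536 0.021 0.284] op 0.179 F [-17.365   8.704  17.535] T [2.469 2.314 1.125] q6 2.1306122423185134 psi 2.083440835324656 tau6 0.4878249205648899
```

Call:
carry_out:
  plan:
    - [[0,0,0,0,0.07]]

```text
clock: 11.87
position: [0.5363, 0.0215, 0.2842]
tcp_rot: [-2.943, 1.068, 0.004]
wrist_force: [-10.3, 13.5, 12.1]
opening: 0.177
grip_force: 103.9
```

```bash
python3 st.py
```

```text
[0.536 0.022 0.284] op 0.177 F [-10.317  13.457  12.113] T [3.602 0.976 1.411] q6 2.200696663124714 psi 2.1533454677767576 tau6 0.687467884272337
```

Call:
carry_out:
  plan:
    - [[0,0,0,0,0.06],[0,0,0,0,0.12]]

```text
clock: 12.03
position: [0.5361, 0.0217, 0.2848]
tcp_rot: [-2.874, 1.242, 0.006]
wrist_force: [-12.4, 13.9, 13.3]
opening: 0.182
grip_force: 114.8
```

```bash
python3 st.py
```

```text
[0.536 0.022 0.285] op 0.182 F [-12.402  13.883  13.348] T [3.69  1.165 1.318] q6 2.320262470321237 psi 2.2727246137784145 tau6 0.6350779719650745
```

Turned about 1.65 rad in total, past tight. Now open and lift straight up.

Call:
carry_out:
  plan:
    - [[20,0,0,0,0],[30,0,0,0,0],[42,0,0,0,0],[45,0,0,0,0],[45,0,0,0,0]]

```text
clock: 12.45
position: [0.5368, 0.0167, 0.2804]
tcp_rot: [2.882, -1.25, 0.0]
wrist_force: [0.3, 0.1, -0.5]
opening: 0.445
grip_force: 0.0
```

Call:
carry_out:
  plan:
    - [[45,0,0,-0.015,0],[45,0,0,-0.04,0],[45,0,0,-0.08,0],[45,0,0,-0.12,0],[45,0,0,-0.13,0]]

```text
clock: 12.87
position: [0.5383, 0.0166, 0.4184]
tcp_rot: [-2.879, 1.249, -0.016]
wrist_force: [0.6, -0.5, 0.8]
opening: 0.45
grip_force: 0.0
```

```bash
python3 st.py; python3 - <<'E'
from h import *
o,M=yawtool(); x=M[:,0];y=M[:,1];print(x,y)
rows([((.40,.10,.4),None),((.35,-.25,.4),None),((.36,-.345,.4),None)])
E
```

```text
[0.538 0.017 0.418] op 0.45 F [ 0.592 -0.493  0.789] T [-0.006  0.018  0.046] q6 2.3208070460579826 psi 2.275706604386935 tau6 -2.8052803600076004e-05
[ 0.68306826 -0.73030978  0.00808557] [-0.73027611 -0.68311529 -0.00709248]
[-0.1555, 0.0441, 0.0169] roll 0
[0.0659, 0.3197, 0.0167] roll 0
[0.1421, 0.3773, 0.0169] roll 0
```

Call:
carry_out:
  plan:
    - [[20,0.014,0.038,0,0],[0,0.028,0.076,0,0],[0,0.042,0.114,0,0],[0,0.056,0.152,0,0],[0,0.071,0.19,0.005,0]]

```text
clock: 13.28
position: [0.4457, -0.1663, 0.4067]
tcp_rot: [2.882, -1.249, 0.004]
wrist_force: [0.7, -1.1, 0.7]
opening: -0.003
grip_force: 0.0
```

Call:
carry_out:
  plan:
    - [[0,0.014,0.038,0,-0.12],[0,0.028,0.076,0,-0.24],[0,0.042,0.114,0,-0.36],[0,0.056,0.152,0,-0.48],[0,0.071,0.187,0.01,-0.6]]

```text
clock: 13.7
position: [0.3656, -0.3294, 0.4005]
tcp_rot: [3.111, -0.421, 0.004]
wrist_force: [0.6, -0.5, 0.6]
opening: 0.003
grip_force: 0.0
```

```bash
python3 st.py; python3 - <<'E'
from h import *
np.set_printoptions(precision=4,suppress=True)
from scipy.optimize import least_squares
S=optics.get_image('side');T=optics.get_image('top')
obs=[]
for im in(S,T):
  u=proj(im,arm(PH,0,.19,.0275))
  try:
    c,s,_=blob(im,(105,100,40),(130,255,255),(int(u[0]-20),int(u[1]-20),int(u[0]+20),int(u[1]+20)));print(u,c,s[4]);obs.append((im,c))
  except Exception as e: print(e)
r=least_squares(lambda y:np.concatenate([proj(i,arm(np.r_[PH[:3],y,PH[4]],0,.19,.0275))-c for i,c in obs]),[0.]);print('yoke',r.x)
print(wing(T),wing(T,S)[:3])
for n,im,b in(('S',S,(340,180,380,215)),('T',T,(435,235,470,275))):
  try: print(n,blob(im,(18,120,120),(35,255,255),b)[:2])
  except Exception as e: print(e)
c=lambda im,x,y:cv2.resize(im['pixels'][y:y+100,x:x+80,::-1],None,fx=5,fy=5,interpolation=cv2.INTER_CUBIC)
cv2.imwrite('pics/c7.png',np.hstack([c(S,240,170),c(T,240,150)]))
rows([((.36,-.349,.4),-.22),((.38,-.349,.24),-.22),((.38,-.349,.192),-.22)])
E
```

```text
[ 0.366 -0.329  0.4  ] op 0.003 F [ 0.582 -0.513  0.599] T [ 0.01  -0.056  0.052] q6 0.9975150670503793 psi 1.7260785876217657 tau6 1.8105852976441383
[256.638 238.632] [258.7083 238.7083] 48
[235.5609 194.7288] [235.9048 195.8571] 84
yoke [0.0168]
[(np.float64(0.7770360480640854), np.float64(2.12), 0.045), (np.float64(0.7770360480640854), np.float64(2.08), 0.05), (np.float64(0.7754010695187166), np.float64(2.0), 0.05), (np.float64(0.773936170212766), np.float64(2.04), 0.045), (np.float64(0.7736351531291611), np.float64(2.0), 0.045)] [(np.float64(0.7338199366543954), np.float64(2.28), 0.05), (np.float64(0.7329264519088661), np.float64(2.08), 0.05), (np.float64(0.7311445422496174), np.float64(2.24), 0.045)]
S (array([357.25  , 195.7955]), array([354, 193,   8,   7,  44], dtype=int32))
T (array([453.0693, 256.1386]), array([448, 251,  11,  11, 101], dtype=int32))
[0.001, 0.0184, -0.0028] roll -0.059
[0.0207, 0.0129, 0.1571] roll -0.059
[0.0208, 0.0129, 0.2051] roll -0.059
```

View pics/c7.png

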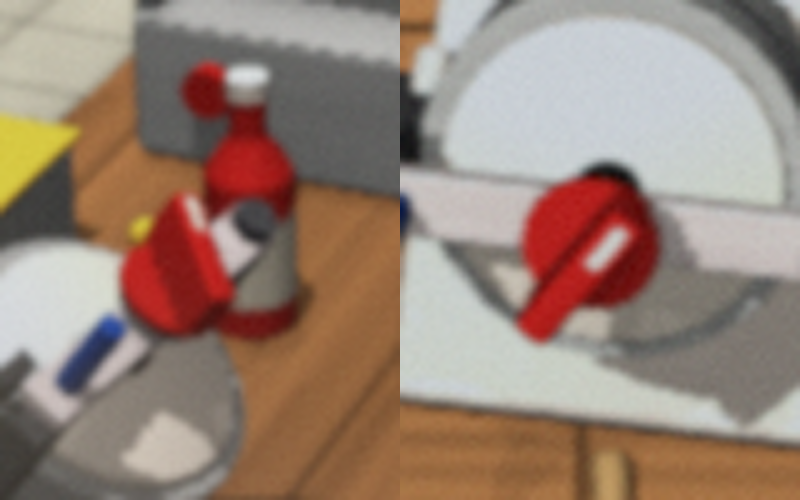

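The wing now stands at φ of about 2.1, with the white end at (640,215) and the far end at (530,330) in the top crop. That is about 1.48 rad of turn, less than the tool made because the grip lagged. To be sure of at least one click, I push the wing's lower end about 0.25 rad further clockwise with shut fingers. That push also presses the arm towards home.

```bash
python3 - <<'E'
from h import *
rows([((.366+.066,-.329+.168,.4),.4),((.498,.008,.4),1.0)])
E
```

```text
[0.0184, -0.1821, -0.0029] roll -0.679
[0.0353, -0.3628, -0.0029] roll -1.279
```

Call:
carry_out:
  plan:
    - [[0,0.003,-0.038,0,-0.12],[0,0.007,-0.076,0,-0.24],[0,0.011,-0.114,0,-0.36],[0,0.015,-0.152,0,-0.48],[0,0.018,-0.182,0,-0.6]]

```text
clock: 14.22
position: [0.4338, -0.1543, 0.3993]
tcp_rot: [-3.098, -0.519, -0.001]
wrist_force: [1.4, -0.0, 0.3]
opening: -0.001
grip_force: 0.0
```

```bash
python3 - <<'E'
from h import *
rows([((.498,.008,.4),1.0)])
E
```

```text
[0.1136, -0.1326, -0.0006] roll -0.668
```

Call:
carry_out:
  plan:
    - [[0,0.023,-0.027,0,-0.12],[0,0.046,-0.054,0,-0.24],[0,0.069,-0.081,0,-0.36],[0,0.092,-0.108,0,-0.48],[0,0.1135,-0.1325,0,-0.6]]

```text
clock: 14.63
position: [0.4985, 0.0076, 0.3992]
tcp_rot: [2.807, 1.411, 0.001]
wrist_force: [0.5, -0.0, -0.1]
opening: 0.002
grip_force: 0.0
```

Call:
carry_out:
  plan:
    - [[0,0,0,0.035,-0.068],[0,0,0,0.07,-0.068],[0,0,0,0.1,-0.068],[0,0,0,0.12,-0.068],[0,0,0,0.133,-0.068]]

```text
clock: 15.05
position: [0.4969, 0.0059, 0.2626]
tcp_rot: [-2.759, -1.496, 0.006]
wrist_force: [0.7, -0.0, 1.0]
opening: 0.002
grip_force: 0.0
```

```bash
python3 st.py; python3 - <<'E'
from h import *
rows([((.5046,.018,.266),1.0),((.5111,.0281,.266),1.0)])
E
```

```text
[0.497 0.006 0.263] op 0.002 F [ 0.682 -0.012  1.035] T [ 0.009 -0.007  0.045] q6 0.48054731039550297 psi 0.46302596811927865 tau6 0.00196240478544496
[0.0144, -0.0001, -0.0034] roll -0.006
[0.0264, -0.0002, -0.0034] roll -0.006
```

Moving along tool +x, I find contact first.

Call:
carry_out:
  plan:
    - [[0,0.006,0,0,0],[0,0.01,0,0,0]]

```text
clock: 15.22
position: [0.504, 0.014, 0.2665]
tcp_rot: [-2.762, -1.497, -0.0]
wrist_force: [0.6, -0.1, 0.8]
opening: 0.001
grip_force: 0.0
```

Call:
carry_out:
  plan:
    - [[0,0.003,0,0,0],[0,0.004,0,0,0]]

```text
clock: 15.38
position: [0.5069, 0.0169, 0.2684]
tcp_rot: [2.759, 1.497, 0.003]
wrist_force: [-1.6, -1.9, 0.2]
opening: -0.002
grip_force: 1.1
```

Call:
carry_out:
  plan:
    - [[0,0.002,0,0,0],[0,0.004,0,0,0]]

```text
clock: 15.55
position: [0.5077, 0.0186, 0.268]
tcp_rot: [2.759, 1.496, -0.005]
wrist_force: [-8.1, -9.0, 4.9]
opening: -0.004
grip_force: 5.9
```

Call:
carry_out:
  plan:
    - [[0,0.002,0,0,0],[0,0.004,0,0,0]]

```text
clock: 15.72
position: [0.5085, 0.0203, 0.2681]
tcp_rot: [2.758, 1.494, -0.013]
wrist_force: [-14.1, -14.1, 7.1]
opening: -0.0
grip_force: 10.2
```

The force rises to 20 N within 3 mm, so the screw is tight. I continue through the click.

Call:
carry_out:
  plan:
    - [[0,0.002,0,0,0],[0,0.003,0,0,0]]

```text
clock: 15.88
position: [0.5094, 0.0224, 0.2682]
tcp_rot: [2.759, 1.494, -0.016]
wrist_force: [-16.3, -15.3, 8.7]
opening: -0.001
grip_force: 11.0
```

Call:
carry_out:
  plan:
    - [[0,0.002,0,0,0],[0,0.003,0,0,0]]

```text
clock: 16.05
position: [0.5101, 0.0239, 0.2681]
tcp_rot: [2.759, 1.492, -0.022]
wrist_force: [-20.9, -17.9, 9.3]
opening: -0.0
grip_force: 13.5
```

Call:
carry_out:
  plan:
    - [[0,0.002,0,0,0],[0,0.003,0,0,0]]

```text
clock: 16.22
position: [0.5107, 0.0254, 0.268]
tcp_rot: [2.758, 1.491, -0.028]
wrist_force: [-25.9, -21.4, 11.4]
opening: -0.002
grip_force: 16.1
```

Call:
carry_out:
  plan:
    - [[0,0.002,0,0,0],[0,0.002,0,0,0]]

```text
clock: 16.38
position: [0.5112, 0.0265, 0.2679]
tcp_rot: [2.758, 1.49, -0.031]
wrist_force: [-26.3, -22.5, 12.0]
opening: -0.002
grip_force: 16.3
```

The lever arm looks short because the inner corner of the finger is touching. I back off and measure the wing.

Call:
carry_out:
  plan:
    - [[0,-0.02,0,0,0],[0,-0.03,0,-0.02,0],[0,-0.05,0,-0.06,0],[0,-0.08,0,-0.09,0],[0,-0.115,-0.02,-0.09,0]]

```text
clock: 16.8
position: [0.4404, -0.0537, 0.3641]
tcp_rot: [2.753, 1.496, 0.015]
wrist_force: [-0.6, -1.4, 0.4]
opening: -0.002
grip_force: 0.0
```

Call:
carry_out:
  plan:
    - [[0,-0.04,0,0,0],[0,-0.08,0,0,0],[0,-0.12,0,0,0]]

```text
clock: 17.05
position: [0.3714, -0.1539, 0.3582]
tcp_rot: [2.757, 1.498, 0.004]
wrist_force: [0.7, -1.1, -0.4]
opening: 0.001
grip_force: 0.0
```

```bash
python3 st.py; cat > meas.py <<'E'
from h import *
np.set_printoptions(precision=3,suppress=True)
S=optics.get_image('side');T=optics.get_image('top')
for im,N in((S,'S'),(T,'T')):
  u=proj(im,arm(PH,0,.19,.0275))
  try: print(N,u,blob(im,(105,100,40),(130,255,255),(int(u[0]-20),int(u[1]-20),int(u[0]+20),int(u[1]+20)))[0])
  except Exception as e: print(e)
print(wing(T)[:4],wing(T,S)[:3])
# white line on wing: bright, unsaturated blob inside red hull ; plus red lower end (farthest red px from flange centre)
o=arm(PH,0,.103,.0525); u,v,n=axes(PH[2]); o=o-.006*u
hsv=cv2.cvtColor(T['pixels'],cv2.COLOR_RGB2HSV)
red=cv2.inRange(hsv,(0,130,50),(8,255,255))|cv2.inRange(hsv,(172,130,50),(180,255,255))
k=np.zeros_like(red);k[170:235,255:305]=1;red=red*k
h=cv2.fillConvexPoly(np.zeros_like(red),cv2.convexHull(cv2.findNonZero(red)),1)
w=((hsv[...,1]<70)&(hsv[...,2]>150)&(cv2.erode(h,np.ones((3,3)))>0))
def pl(px):
    a,d=ray(T,px);P=a+d*((o-a)@n)/(d@n);return np.array([(P-o)@v,(P-o)@u])
nn,l,st,c=cv2.connectedComponentsWithStats(w.astype(np.uint8))
for i in range(1,nn):
    if st[i,4]>=3:
        q=pl(c[i]);print('white',c[i],st[i,4],q,'phi',np.arctan2(q[1],q[0]))
ys,xs=np.nonzero(red);Q=np.array([pl((x,y)) for x,y in zip(xs,ys)]);r=np.hypot(*Q.T);i=np.argsort(-r)[:25]
print('far red',Q[i].mean(0),'phi',(np.arctan2(*(-Q[i].mean(0))[::-1])))
E
python3 meas.py
```

```text
[ 0.371 -0.154  0.358] op 0.001 F [ 0.743 -1.089 -0.379] T [-0.025 -0.028  0.034] q6 0.04852239579333592 psi 0.46151469072644913 tau6 1.004083938896656
S [256.638 238.632] [258.44 238.9 ]
T [235.561 194.729] [235.963 195.902]
[(np.float64(0.7860892388451444), np.float64(2.44), 0.045), (np.float64(0.7830065359477124), np.float64(2.52), 0.045), (np.float64(0.7827225130890052), np.float64(2.36), 0.045), (np.float64(0.7819843342036553), np.float64(2.52), 0.05)] [(np.float64(0.62998712998713), np.float64(2.68), 0.05), (np.float64(0.6293145557880562), np.float64(2.56), 0.05), (np.float64(0.6291817676084388), np.float64(2.6), 0.05)]
white [283.407 202.481] 27 [-0.018  0.013] phi 2.5213078494677124
far red [-0.013  0.047] phi -1.2985489491271203
```

```bash
python3 - <<'E'
from h import *
T=optics.get_image('top');o=arm(PH,0,.103,.0525); u,v,n=axes(PH[2]); o=o-.006*u
def pl(px):
    a,d=ray(T,px);P=a+d*((o-a)@n)/(d@n);return np.array([(P-o)@v,(P-o)@u])
for f in('c3','c7'):
    im=cv2.imread(f'pics/{f}.png')[:,400:];hsv=cv2.cvtColor(im,cv2.COLOR_BGR2HSV)
    red=cv2.inRange(hsv,(0,130,50),(8,255,255))|cv2.inRange(hsv,(172,130,50),(180,255,255))
    red[:130]=0;red[380:]=0
    h=cv2.fillConvexPoly(np.zeros_like(red),cv2.convexHull(cv2.findNonZero(red)),1)
    w=((hsv[...,1]<70)&(hsv[...,2]>150)&(cv2.erode(h,np.ones((11,11)))>0))
    nn,l,st,c=cv2.connectedComponentsWithStats(w.astype(np.uint8))
    i=1+np.argmax(st[1:,4]);p=(240+c[i][0]/5-.4,150+c[i][1]/5-.4);q=pl(p);print(f,c[i],st[i,4]/25,q,np.arctan2(q[1],q[0]))
E
```

```text
c3 [139.25248227 251.02978723] 28.2 [0.01560292 0.01420001] 0.738360154482544
c7 [206.41459854 248.92408759] 27.4 [-0.01196746  0.01878604] 2.1380069538230546
```

Home checks out, and the knob's white line turned from 0.74 to 2.52 rad. With tightness confirmed, that gives a slip of at least 0.6 rad, so 1 to 3 clicks. On to the lever.

```bash
python3 - <<'E'
from h import *
rows([((.400,-.362,.3),-.21),((.400,-.362,.18),-.21)])
E
```

```text
[-0.1569, 0.1377, 0.058] roll 1.198
[-0.157, 0.1373, 0.178] roll 1.198
```

Call:
carry_out:
  plan:
    - [[0,-0.03,0.026,0,0.12],[0,-0.06,0.052,0,0.24],[0,-0.09,0.079,0.02,0.36],[0,-0.12,0.105,0.04,0.48],[0,-0.157,0.1375,0.058,0.6]]

```text
clock: 17.62
position: [0.4009, -0.3447, 0.3039]
tcp_rot: [3.081, 0.609, 0.002]
wrist_force: [0.2, 0.3, 0.2]
opening: -0.001
grip_force: 0.0
```

Call:
carry_out:
  plan:
    - [[0,0,0,0,0.12],[0,0,0,0,0.24],[0,0,0,0,0.36],[0,0,0,0,0.48],[0,0,0,0,0.6]]

```text
clock: 18.03
position: [0.4011, -0.3432, 0.3047]
tcp_rot: [-3.124, 0.329, -0.002]
wrist_force: [-0.4, -0.1, -0.3]
opening: -0.003
grip_force: 0.0
```

```bash
python3 st.py; python3 - <<'E'
from h import *
rows([((.400,-.362,.18),-.21),((.505,-.384,.18),-.21)])
E
```

```text
[ 0.401 -0.343  0.305] op -0.003 F [-0.42  -0.123 -0.322] T [ 0.034  0.021 -0.002] q6 0.9708110184175799 psi 1.6668887232965393 tau6 -1.1856038868427277
[0.0026, 0.0186, 0.1247] roll 0.0
[0.1099, 0.0182, 0.1248] roll 0.0
```

Call:
carry_out:
  plan:
    - [[0,0.001,0.018,0.03,0],[0,0.001,0.018,0.06,0],[0,0.001,0.018,0.09,0],[0,0.001,0.0185,0.115,0],[0,0.001,0.0185,0.125,0]]

```text
clock: 18.45
position: [0.3966, -0.3599, 0.1751]
tcp_rot: [-3.121, 0.32, 0.006]
wrist_force: [-0.8, 0.3, -0.4]
opening: 0.003
grip_force: 0.0
```

Call:
carry_out:
  plan:
    - [[0,0.015,0,0,0],[0,0.03,0,0,0],[0,0.045,0,0,0],[0,0.06,0,0,0],[0,0.075,0,0,0]]

```text
clock: 18.87
position: [0.4724, -0.3774, 0.1809]
tcp_rot: [3.124, -0.321, 0.003]
wrist_force: [-1.3, -0.3, 0.2]
opening: -0.006
grip_force: 0.4
```

Call:
carry_out:
  plan:
    - [[0,0.01,0,0,0],[0,0.019,0,0,0],[0,0.026,0,0,0],[0,0.03,0,0,0],[0,0.03,0,0,0]]

```text
clock: 19.28
position: [0.5002, -0.3837, 0.1792]
tcp_rot: [-3.125, 0.322, -0.0]
wrist_force: [0.3, -0.7, 0.6]
opening: 0.0
grip_force: 0.0
```

```bash
python3 st.py; python3 - <<'E'
from h import *
S=optics.get_image('side');T=optics.get_image('top')
for n,im,c in(('S',S,(.524,-.388,.191)),('T',T,(.524,-.388,.191))):
  u=proj(im,c);print(n,'pred',u)
  try: print(blob(im,(18,120,120),(35,255,255),(int(u[0]-18),int(u[1]-18),int(u[0]+18),int(u[1]+18)))[:2])
  except Exception as e: print(e)
E
```

```text
[ 0.5   -0.384  0.179] op 0.0 F [ 0.304 -0.664  0.614] T [ 0.011 -0.014  0.008] q6 1.0366122214569125 psi 1.6623679553645274 tau6 0.025903451023623347
S pred [334.9371386  190.19071665]
(array([334.39393939, 189.81818182]), array([332, 187,   6,   7,  33], dtype=int32))
T pred [460.09329938 220.83290076]
attempt to get argmax of an empty sequence
```

Call:
carry_out:
  plan:
    - [[0,0.004,0,0,0],[0,0.007,0,0,0],[0,0.01,0,0,0],[0,0.01,0,0,0]]

```text
clock: 19.72
position: [0.5016, -0.3842, 0.1792]
tcp_rot: [-3.12, 0.323, 0.033]
wrist_force: [-28.9, 8.7, 13.6]
opening: 0.002
grip_force: 15.1
```

The lever is on its stop. I back off, lift clear and verify everything.

Call:
carry_out:
  plan:
    - [[0,-0.015,0,0,0],[0,-0.04,0,0,0],[0,-0.08,0,-0.02,0],[0,-0.115,0,-0.06,0],[0,-0.13,0,-0.1,0]]

```text
clock: 20.13
position: [0.385, -0.3587, 0.2639]
tcp_rot: [-3.121, 0.324, 0.007]
wrist_force: [0.5, -1.1, 0.8]
opening: -0.0
grip_force: 0.0
```

Call:
carry_out:
  plan:
    - [[0,-0.02,0.03,-0.03,0],[0,-0.03,0.06,-0.06,0],[0,-0.03,0.09,-0.06,0],[0,-0.03,0.12,-0.06,0],[0,-0.03,0.12,-0.06,0]]

```text
clock: 20.55
position: [0.3325, -0.4759, 0.3272]
tcp_rot: [3.121, -0.33, 0.001]
wrist_force: [-0.9, 0.0, -0.3]
opening: 0.001
grip_force: 0.0
```

```bash
python3 st.py; python3 meas.py; python3 - <<'E'
from h import *
S=optics.get_image('side');T=optics.get_image('top');b=[]
for im in(S,T):
  u=proj(im,(.524,-.388,.191));b.append(blob(im,(18,120,120),(35,255,255),(int(u[0]-14),int(u[1]-14),int(u[0]+14),int(u[1]+14)))[0])
c,r=tri(S,b[0],T,b[1]);print('ball',c,r,'lean',np.arctan2(np.hypot(*(c[:2]-[.481,-.379])),c[2]-.112))
for t in 'sauce spice tin bowl spoon brush'.split():
    print(t,[(round(q['confidence'],2),np.round(q['uv'],1).tolist()) for q in models.pinpoint('top',t)][:2])
E
```

```text
[ 0.333 -0.476  0.327] op 0.001 F [-0.887  0.007 -0.263] T [-0.013  0.016  0.016] q6 0.7286937809118158 psi 1.6674957344579904 tau6 -0.2266936982050538
S [256.638 238.632] [258.5  238.92]
T [235.561 194.729] [235.963 195.902]
[(np.float64(0.7847769028871391), np.float64(2.44), 0.045), (np.float64(0.7816993464052288), np.float64(2.52), 0.045), (np.float64(0.7814136125654451), np.float64(2.36), 0.045), (np.float64(0.7806788511749347), np.float64(2.52), 0.05)] [(np.float64(0.6286643607295387), np.float64(2.56), 0.05), (np.float64(0.6285349370780378), np.float64(2.6), 0.05), (np.float64(0.6280443436202543), np.float64(2.52), 0.05)]
white [283.333 202.407] 27 [-0.017  0.013] phi 2.5114636672375674
far red [-0.013  0.047] phi -1.2982016674752839
ball [ 0.52255419 -0.38801917  0.19309648] 0.002420265144117179 lean 0.4829254822431649
sauce [(0.86, [435.2, 169.7])]
spice [(0.79, [158.5, 173.4]), (0.45, [323.4, 201.3])]
tin [(0.64, [199.3, 308.3])]
bowl [(0.95, [421.4, 331.4])]
spoon [(0.97, [281.3, 281.5]), (0.44, [358.4, 298.0])]
brush [(0.64, [356.6, 302.1])]
```

All states check out: the arm is home, the knob is unchanged, the lever leans 0.48 rad to the far side, and the bystanders have not moved. Handing in.

```bash
python3 -c "
from rig import job
print(job.sign_off())"
```

```text
the job is handed in; nothing more can be done
None
```

The job is handed in, with no verdict returned: the clamp arm is home against its stop, the knob was turned clockwise about 1.8 rad and left tight (an estimated one to three clicks, inferred from angle and torque rather than counted), the start lever is over on its far side, and the things around it were not disturbed.

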